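# Tap the red rotary handle's taper into the switch box

### The job

Fit the red rotary handle to the white switch box: take it from the blue rack, stand its tapered shank upright in the brass socket on the box cover and let go, then tap or press it fully home with the orange-headed knocker until the floating socket bottoms and the taper grips by friction alone, about as hard as a 15 N push; never push over 25 N, that cracks the socket. Then stand the knocker back upright on the bench, and leave the other two handles in the rack.

Things in the scene. Friction and masses are not known exactly. Their poses are not given: they have to be found in the camera images.
- handle_red: Loose red handle, about 0.25 kg. Origin: centre of its flange's underside; z up the shank's axis. Flange 46 mm across, z 0 to 8 mm. Grip bar: 46 mm along x, 16 mm along y, z 8 to 40 mm, flat top. Round steel shank: z 0 to -42 mm, 20 mm across at the flange, tapering to 12 mm at z -40, end chamfered to 9 mm. Starts hanging shank-down in a rack hole, bar along the rack within 0.2 rad.
- handle_black: The same handle in black; a bystander in another hole of the rack, to be left there. Origin and sizes as for the red one.
- handle_yellow: The same handle in yellow; a bystander in another hole of the rack, to be left there. Origin and sizes as for the red one.
- rack: Fixed blue block, 240 mm along its x, 80 mm along its y, 50 mm high, with three 29 mm wide holes in its top, 75 mm apart along x, 45 mm deep. Origin: centre of its underside on the bench, z up.
- enclosure: Fixed white switch box, 170 mm along x, 130 mm along y, 75 mm high, on a steel plate 200 mm along x. Origin: centre of its underside on the bench, z up. Amid its cover a black ring, 58 mm across, 6 mm high, surrounds the split taper socket: four springy brass jaws, hole 18 mm wide at the rim, 14 mm 24 mm lower, same taper as the shank, open below. The flange does not reach the rim.
- socket (a point): Fixed point on the socket's upright axis, 93 mm above the bench. The socket's rim starts within 10 mm above or below it; the shank set in loosely stops with the handle's origin 7 to 9 mm above the rim. Pushed, the socket first slides down against about 5 N by an unknown 2 to 11 mm and bottoms; then the push climbs fast (5 to 10 N per mm) and the taper wedges and stays. 12 to 20 N is a good fit.
- knocker: Loose hand knocker, 0.3 kg, standing on its striking face. Origin: centre of that face, z up along its stem. Round orange nylon head: 44 mm across, z 0 to 45 mm. Flat-sided wooden stem on it: 24 mm along x, 18 mm along y, z 45 to 115 mm.
Not all that is in view belongs to the job. What is meant by the handle_red is not purple, and is the larger of those in its own colour.

How it is judged:
By the outcome, as a careful person would: the job done as asked, in the order asked, and still so for the second after the job is handed in, with the robot touching nothing.
It also fails if it takes over 64 s, if anything falls off the work surface, if the arm or the gripper's body presses on something with over 40 N, if the wrist force passes 120 N, or if a joint passes its speed limit or range.

### The arm

A 6-joint arm with a two-finger parallel gripper is mounted at the origin on the work surface. World frame = base frame: x ahead of the robot, y to its left, z up, the work surface at z = 0. Lengths are in m, angles in rad, forces in N, time in s.
With the tool pointing down it reaches from about 0.225 to 0.725 m from the base axis. Payload 3.1 kg.
Tool frame: the origin (TCP) lies midway between the tips of the shut fingers; the grasp point (between the pads) lies 19 mm behind it; x points along the fingers, z is the direction in which the jaws open and shut, and the axes are right-handed (so a half turn about x gives the same grasp; the last joint's range is limited). The gripper opens to 85 mm and grips with 20 to 120 N. Pads are 22 mm wide; open, the fingers measure 114 mm over their backs; the gripper's body (76 mm by 85 mm) begins 54 mm behind the grasp point. The pads swing forward as they close: fully open they stand 13 mm farther back than shut.
Start: joints at [-1.279, 0.048, 0.099, 1.622, 0, 1.443], TCP at [0.214, -0.479, 0.193] pointing down, gripper open.
Joint ranges: [-2.91, 2.91], [-0.99, 1.94], [-1.21, 1.42], [-2.12, 2.29], [-1.49, 1.47], [-3.14, 3.14]. Speed limits (rad/s): [2.79, 2.79, 3.14, 3.14, 3.14, 3.14].

### API

Orientations are given as [roll, pitch, yaw] about the fixed x, y, z axes, in that order (R = Rz(yaw) Ry(pitch) Rx(roll)).
In Python, from plant import ctrl gives the robot as it stands.
- The arm moves only by the tool arm_command, never from a script. Its argument "deltas" is one flat list of numbers, 5 for each row, row after row: the shift along the tool's x, y, z in cm, then the turn about the tool's x in degrees, then the finger opening in cm, from 0 to 8.54. A call has 1 to 12 rows; each row shifts and turns the commanded pose from where the row before left it, along the tool's axes as they then stand; what a row does not reach is not made up. A row lasts 1/8 s, in which the tool goes at most 62.5 mm and 10.7 degrees, less where a joint would pass 70% of its speed; a pose out of reach is approached as far as the arm can. A call with a gripper value outside its range is refused whole. The fingers move at their own pace and stop on an object; the grip force is fixed at half the most. Time passes only in rows, so rows that do not move let the fingers close. It gives the time, the measured TCP pose, the force and the opening at its end, in the units of the state.
- ctrl.sense(): the state, without advancing time (a new reading comes with each control period).
- ctrl.snapshot(name): name is "scene" or "side" or "wrist"; returns a dict with "img" (384x512x3 uint8, red, green, blue), "depth" (384x512 float32, m along the optical axis (not along the pixel's ray), 0 where there is no reading), "fx", "fy", "cx", "cy" (pixels), "rvec" (rotation vector, rad) and "tvec" (3), from world to camera coordinates, as OpenCV has them; the wrist camera has in their place "T_tool_cam" (4x4, takes a point from camera to tool coordinates, whose origin is the TCP and whose axes are the tool frame's). Camera axes: x right, y down, z forward; pixel columns grow to the right and rows downward; lengths in m; the calibration is good to about 2 mm. A picture is of the moment at which its call begins: read the wrist's pose just before it.
- ctrl.finish_job(): hands the job in, once; it reports no verdict.
The state is a dict: "time": time; "q": joint angles; "joint_vel": joint speeds; "tau": joint torques, N m; "tcp_pos": TCP position; "tcp_rot": TCP orientation; "force": force on the tool from outside, world axes, zero at the start; "moment": the same for the moment, N m; "opening": opening from 0.0 (shut) to 1.0 (fully open).
Only numpy, scipy, OpenCV 4.12 (cv2) and the standard library are available. Lean on these libraries where they do the work, as an engineer would, in place of code of your own. Each camera call takes 0.05 s, during which the arm holds its last target. There are 200 camera calls.

## Working session

There is one attempt and no reset: what is moved stays moved. The work goes in short steps, Python scripts to look and compute and a tool call to move; the robot and the scene stay as the last step left them, time stands still between calls to the robot, and variables do not carry over. Pictures are saved under pics/ and viewed, about 8 in all and at most 12, crops included, and the job is handed in when it is done.

Besides the shell and the picture viewer there is one more tool, called after "Emit:" by a JSON object that holds its "op" and its "data". arm_command: Moves the arm, as the interface text tells. Its arguments: {"type":"object","properties":{"deltas":{"type":"array","items":{"type":"number"}}},"required":["deltas"]}

```bash
ls; mkdir -p pics; cat > h.py <<'E'
import numpy as np, cv2
from scipy.spatial.transform import Rotation as R
from plant import ctrl
def snap(n):
    s0=ctrl.sense(); s=ctrl.snapshot(n)
    if 'rvec' in s:
        Rm=cv2.Rodrigues(np.array(s['rvec'],float))[0]; t=np.array(s['tvec']).ravel()
        T=np.eye(4); T[:3,:3]=Rm.T; T[:3,3]=-Rm.T@t
    else:
        Tt=np.eye(4); Tt[:3,:3]=R.from_euler('xyz',s0['tcp_rot']).as_matrix(); Tt[:3,3]=s0['tcp_pos']
        T=Tt@np.array(s['T_tool_cam'])
    s['T']=T; d=s['depth']; v,u=np.mgrid[:d.shape[0],:d.shape[1]]
    P=np.stack([(u-s['cx'])/s['fx']*d,(v-s['cy'])/s['fy']*d,d],-1)
    W=P@T[:3,:3].T+T[:3,3]; W[d==0]=np.nan; s['W']=W
    return s
def save(n,img): cv2.imwrite(f'pics/{n}.png',cv2.cvtColor(np.ascontiguousarray(img),cv2.COLOR_RGB2BGR))
E
python3 - <<'E'
from h import *
import pickle
a=snap('scene');b=snap('side');
pickle.dump((a,b),open('ab.pkl','wb'))
s=ctrl.sense();print(s)
for x in (a,b): print(x['T'].round(3),x['fx'])
save('a1',cv2.resize(a['img'],(800,600)));save('b1',cv2.resize(b['img'],(800,600)))
E
```

```text
pics
{'time': 0.1, 'q': array([-1.27878160e+00,  4.87034985e-02,  9.77302740e-02,  1.62199269e+00,
       -2.19963949e-06,  1.44299109e+00]), 'joint_vel': array([-0.00056775, -0.00030132,  0.00376367,  0.00084125, -0.00254978,
       -0.00070834]), 'tau': array([ 1.78241826e-03, -3.39851797e+01,  3.20934677e+01,  1.58728380e-02,
       -1.85681897e-04, -3.44703530e-06]), 'tcp_pos': array([ 0.2137874 , -0.47879878,  0.1914082 ]), 'tcp_rot': array([3.01480127, 1.56862674, 1.86382491]), 'force': array([-0.16005589, -0.63954312, -0.21271087]), 'moment': array([ 0.0247839 ,  0.04164427, -0.02545993]), 'opening': 0.9991605823544925}
[[-0.675  0.531 -0.513  0.891]
 [ 0.738  0.493 -0.46   0.367]
 [ 0.009 -0.689 -0.725  0.669]
 [ 0.     0.     0.     1.   ]] 370.8159308317243
[[-0.727 -0.405  0.554 -0.06 ]
 [-0.686  0.423 -0.592  0.585]
 [ 0.005 -0.811 -0.586  0.667]
 [ 0.     0.     0.     1.   ]] 454.1566502556371
```

View pics/a1.png

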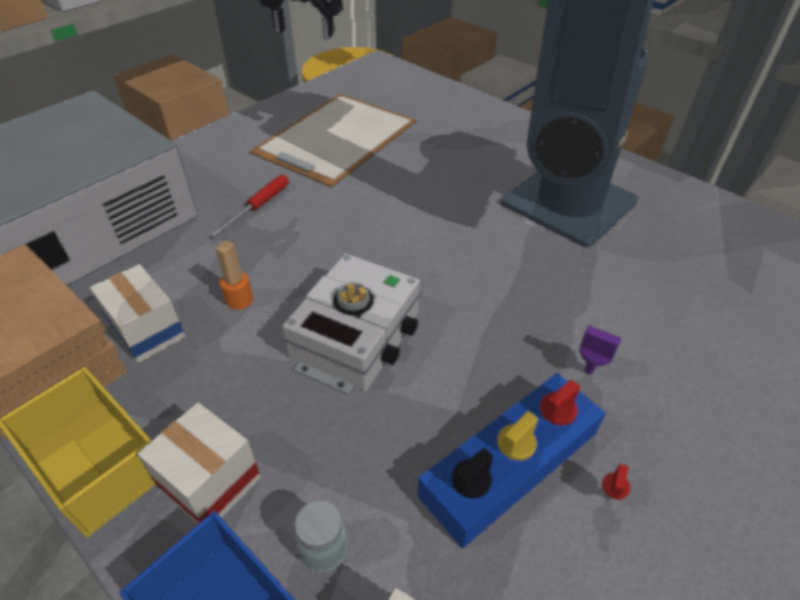

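View pics/b1.png

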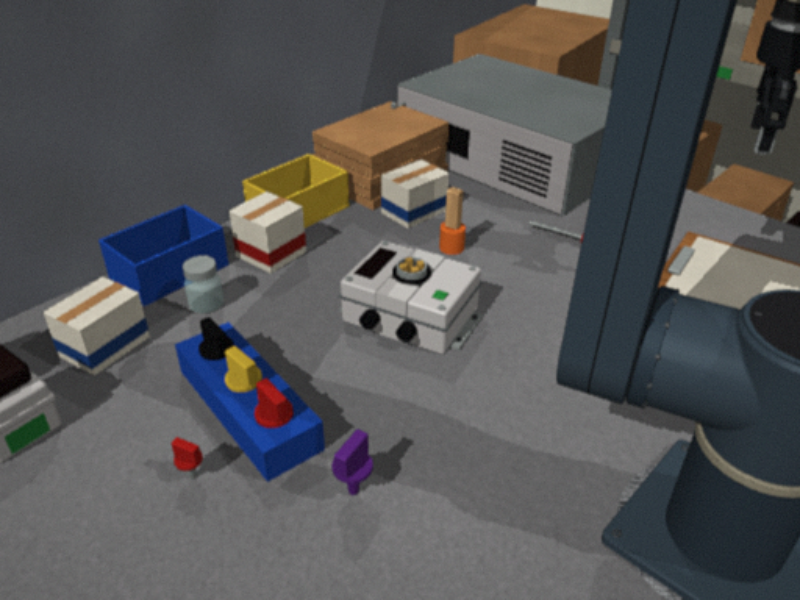

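Scene view (800x600): the red candidates are the rack handle at (561,402) and the small red one on the bench at (617,482). The purple handle at (598,348) is excluded. The rack one fits because it is the larger red and hangs in a rack hole. The knocker is at (235,280) and the socket at (352,295). I'll confirm with a crop and measure.

```bash
cat > m.py <<'E'
from h import *
import pickle
a,b=pickle.load(open('ab.pkl','rb'))
def rect(p):
    (c,(w,h),t)=cv2.minAreaRect((p[:,:2]*1000).astype(np.float32)); return np.round(c,1),round(w,1),round(h,1),round(t,1)
for n,s in (('scene',a),('side',b)):
    hsv=cv2.cvtColor(s['img'],cv2.COLOR_RGB2HSV).astype(int);H,S,V=[hsv[...,i] for i in range(3)];W=s['W']
    z=W[...,2]; x=W[...,0]; y=W[...,1]
    print(n)
    red=((H<5)|(H>174))&(S>150)&(V>60)
    k,l,st,c=cv2.connectedComponentsWithStats(red.astype(np.uint8))
    for i in range(1,k):
        if st[i,4]>60:
            p=W[l==i];p=p[~np.isnan(p[:,0])]
            if len(p): print('red',c[i].round(),st[i,4],p.mean(0).round(3),np.percentile(p[:,2],[2,98]).round(3))
            t=p[(p[:,2]>.083)&(p[:,2]<.1)]
            if len(t)>20: print('  top',len(t),rect(t),t.mean(0).round(4))
    # rack top
    m=(H>105)&(H<125)&(S>170)&(abs(z-.05)<.004)&(x>.2)
    k,l,st,c=cv2.connectedComponentsWithStats(m.astype(np.uint8));i=1+np.argmax(st[1:,4]);print('rack',c[i].round(),rect(W[l==i]),np.nanmedian(z[l==i]))
    # knocker: orange then wood
    m=(H>5)&(H<14)&(S>200)&(V>120)&(z>.005)&(z<.06)
    k,l,st,c=cv2.connectedComponentsWithStats(m.astype(np.uint8))
    for i in range(1,k):
        if st[i,4]>80: p=W[l==i];print('orange',c[i].round(),st[i,4],p.mean(0).round(4),p.min(0).round(3),p.max(0).round(3))
    kc=p.mean(0)
    near=(np.hypot(x-kc[0],y-kc[1])<.06)
    for lo,hi in ((.05,.108),(.108,.125)):
        t=W[near&(z>lo)&(z<hi)]; print('stem',len(t),rect(t),t.mean(0).round(4),t[:,2].max().round(4))
    t=W[near&(z>.040)&(z<.05)&(S>150)]; print('headtop',len(t),rect(t))
E
python3 m.py; python3 - <<'E'
from h import *; import pickle
a,b=pickle.load(open('ab.pkl','rb'))
f=lambda i,x,y,w,h:cv2.resize(i[y:y+h,x:x+w],(400,400),interpolation=cv2.INTER_CUBIC)
save('c1',np.hstack([f(a['img'],310,200,120,120),f(a['img'],180,145,100,100)]))
E
```

```text
scene
red [172. 122.] 206 [ 0.386 -0.423  0.024] [0.013 0.03 ]
red [359. 258.] 446 [0.462 0.247 0.076] [0.057 0.094]
  top 189 (array([456.3, 243.7]), 16.0, 43.7, 82.1) [0.4596 0.2445 0.0911]
red [395. 309.] 252 [0.491 0.346 0.048] [0.035 0.061]
red [149. 314.] 203 [0.791 0.021 0.031] [0.021 0.04 ]
rack [324. 293.] (array([530.6, 232.6]), 79.8, 238.1, 81.1) 0.05212689304524365
stem 2215 (array([804.7,   5.1]), 115.6, 78.4, 34.8) [0.8017 0.0056 0.0844] 0.0961m.py:29: RuntimeWarning: Mean of empty slice.
  t=W[near&(z>lo)&(z<hi)]; print('stem',len(t),rect(t),t.mean(0).round(4),t[:,2].max().round(4))
  ret = um.true_divide(
Traceback (most recent call last):
  File "m.py", line 29, in <module>
    t=W[near&(z>lo)&(z<hi)]; print('stem',len(t),rect(t),t.mean(0).round(4),t[:,2].max().round(4))
                                                                            ~~~~~~~~~~^^
ValueError: zero-size array to reduction operation maximum which has no identity
```

View pics/c1.png

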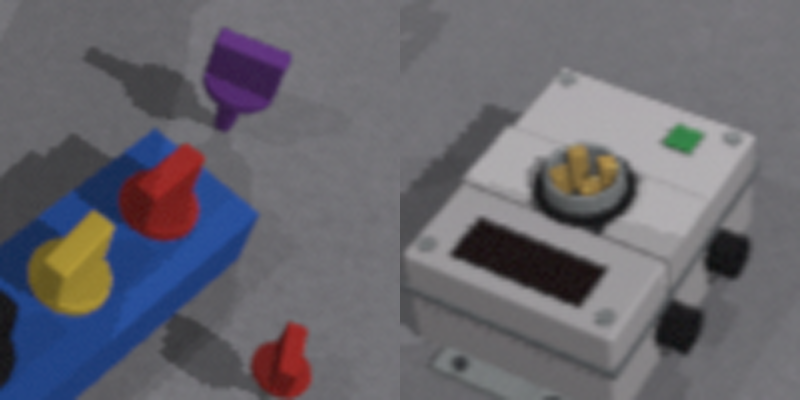

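The crop confirms it: the rack's red handle is clearly larger than the small one on the bench. Next, the knocker and the ring.

```bash
cat > m2.py <<'E'
from h import *
import pickle
a,b=pickle.load(open('ab.pkl','rb'))
def rect(p):
    (c,(w,h),t)=cv2.minAreaRect((p[:,:2]*1000).astype(np.float32)); return np.round(c,1),round(w,1),round(h,1),round(t,1)
kpx={'scene':(150,186),'side':(289,152)}; spx={'scene':(226,190),'side':(263,172)}
for n,s in (('scene',a),('side',b)):
    W=s['W'];x,y,z=W[...,0],W[...,1],W[...,2];H,S,V=[cv2.cvtColor(s['img'],cv2.COLOR_RGB2HSV).astype(int)[...,i] for i in range(3)]
    u,v=kpx[n]; print(n,'knock px',s['img'][v,u],W[v,u].round(4))
    kc=W[v,u]; near=(np.hypot(x-kc[0],y-kc[1])<.05)
    for lo,hi in ((.01,.04),(.055,.105),(.107,.125)):
        t=W[near&(z>lo)&(z<hi)]
        if len(t)>3: print(lo,len(t),rect(t),t.mean(0).round(4),t[:,2].max().round(4))
    u,v=spx[n]; kc=W[v,u]; near=(np.hypot(x-kc[0],y-kc[1])<.12)
    t=W[near&(abs(z-.076)<.004)]; print('cover',len(t),rect(t),np.median(t[:,2]).round(4))
    t=W[near&(z>.082)&(z<.115)]; print('ring',len(t),rect(t),t[:,2].max().round(4),np.histogram(t[:,2],bins=np.arange(.08,.116,.003)))
    m=near&(V<60)&(z>.076)&(z<.09); t=W[m]; print('black',len(t),cv2.minEnclosingCircle((t[:,:2]*1000).astype(np.float32)) if len(t) else '')
    for zz in (.086,): 
      t=W[near&(z>.070)&(z<.115)&(S<60)]
    m=near&(z>.095); t=W[m]; print('hi',len(t), rect(t) if len(t)>3 else '')
    if n=='side':
        red=((H<5)|(H>174))&(S>150)&(z>.083)&(z<.1)&(x<.6)&(x>.3); t=W[red];print('redtop',len(t),rect(t),np.median(t[:,2]))
        m=(H>105)&(H<125)&(S>170)&(abs(z-.05)<.004)&(x>.3)&(x<.7)&(y>.15)&(y<.32);print('rack',rect(W[m]),np.median(z[m]))
E
python3 m2.py
```

```text
scene knock px [152  83  38] [ 0.5992 -0.2327  0.0446]
0.01 161 (array([ 591.2, -238.7]), 21.0, 43.2, 65.5) [ 0.5936 -0.2353  0.0252] 0.04
0.055 199 (array([ 589.3, -244.6]), 16.5, 27.5, 61.6) [ 0.5895 -0.2439  0.0802] 0.1047
0.107 88 (array([ 586.9, -249.4]), 23.2, 18.4, 7.5) [ 0.5877 -0.2469  0.1149] 0.1193
cover 2733 (array([511.8, -62. ]), 171.0, 130.9, 15.4) 0.0776
ring 362 (array([505.7, -54.5]), 150.7, 65.9, 1.4) 0.0977 (array([ 39, 101,  38,  42,  92,  50,   0,   0,   0,   0,   0,   0]), array([0.08 , 0.083, 0.086, 0.089, 0.092, 0.095, 0.098, 0.101, 0.104,
       0.107, 0.11 , 0.113, 0.116]))
black 454 ((544.30908203125, -55.059593200683594), 54.67586135864258)
hi 50 (array([510.4, -60. ]), 30.8, 35.8, 22.4)
side knock px [167  77  29] [ 0.5724 -0.231   0.037 ]
0.01 150 (array([ 578.9, -239.7]), 43.3, 25.3, 38.5) [ 0.5764 -0.2366  0.0249] 0.0399
0.055 171 (array([ 583.3, -244.5]), 26.9, 19.1, 34.8) [ 0.5823 -0.2436  0.0804] 0.105
0.107 56 (array([ 585. , -247.8]), 24.0, 19.7, 6.3) [ 0.5839 -0.2458  0.1132] 0.1176
cover 2109 (array([511.5, -61.3]), 170.6, 135.9, 15.5) 0.0758
ring 234 (array([509.7, -57.6]), 49.3, 52.0, 11.1) 0.096 (array([23, 40, 46, 61, 61,  3,  0,  0,  0,  0,  0,  0]), array([0.08 , 0.083, 0.086, 0.089, 0.092, 0.095, 0.098, 0.101, 0.104,
       0.107, 0.11 , 0.113, 0.116]))
black 291 ((539.5811157226562, -54.740814208984375), 57.027679443359375)
hi 3 
redtop 184 (array([454.6, 246.2]), 15.4, 46.5, 84.9) 0.09001247878305874
rack (array([528.9, 234.1]), 81.3, 242.3, 81.3) 0.05035986688180227
```

```bash
cat >> h.py <<'E'
def go(p,ang=None):
    """ang: wanted world angle (deg) of the jaw axis (mod 180). Prints tool-frame move in cm, deg"""
    s=ctrl.sense(); M=R.from_euler('xyz',s['tcp_rot']).as_matrix()
    d=M.T@(np.array(p)-s['tcp_pos'])*100
    a=np.degrees(np.arctan2(M[1,2],M[0,2])); 
    print('tool axes x,y,z',M.T.round(3).tolist()); print('delta cm',d.round(2),'jaw ang',a.round(2),'q6',s['q'][5].round(2))
    if ang is not None:
        t=(ang-a+90)%180-90; print('turn about tool x (down => sign flipped):',(-t).round(2), 'or',(-t-np.sign(-t)*180).round(1))
E
python3 -c "
from h import *
go([.456,.245,.24],82)"
```

```text
tool axes x,y,z [[-0.001, 0.002, -1.0], [0.913, 0.408, 0.0], [0.408, -0.913, -0.002]]
delta cm [ -4.72  51.62 -56.23] jaw ang -65.95 q6 1.44
turn about tool x (down => sign flipped): 32.05 or -147.9
```

Emit:
{"op": "arm_command", "data": {"deltas": [-0.8, 3.9, -4.2, 0, 8.5, -0.8, 3.9, -4.2, 0, 8.5, -0.8, 3.9, -4.2, 0, 8.5, -0.8, 3.9, -4.2, 0, 8.5, -0.8, 3.9, -4.2, 0, 8.5, -0.8, 3.9, -4.2, 0, 8.5, 0, 3.9, -4.2, 0, 8.5, 0, 3.9, -4.2, 0, 8.5, 0, 3.9, -4.2, 0, 8.5, 0, 3.9, -4.2, 0, 8.5, 0, 3.9, -4.2, 0, 8.5, 0, 3.9, -4.2, 0, 8.5]}}

```text
time: 1.6
tcp_pos: [0.436, 0.1735, 0.2401]
tcp_rot: [-0.861, 1.57, -2.012]
force: [1.7, -0.9, 0.6]
opening: 0.994
```

Emit:
{"op": "arm_command", "data": {"deltas": [0, 0, 0, 8, 8.5, 0, 0, 0, 8, 8.5, 0, 0, 0, 8, 8.5, 0, 0, 0, 8, 8.5, 0, 0, 0, 0, 8.5]}}

```text
time: 2.22
tcp_pos: [0.4409, 0.0814, 0.24]
tcp_rot: [-2.983, 1.494, 1.703]
force: [-0.2, 0.0, -0.6]
opening: 0.998
```

```bash
python3 -c "
from h import *
go([.456,.245,.24],82)
s=snap('wrist');save('w1',s['img']);print(s['T'].round(3));import pickle;pickle.dump(s,open('w1.pkl','wb'))
W=s['W'];H,S,V=[cv2.cvtColor(s['img'],cv2.COLOR_RGB2HSV).astype(int)[...,i] for i in range(3)]
m=((H<5)|(H>174))&(S>130)&(W[...,2]>.082)&(W[...,2]<.1)
t=W[m];print(len(t),cv2.minAreaRect((t[:,:2]*1000).astype(np.float32)),np.median(t[:,2]))
m=((H<5)|(H>174))&(S>130)&(W[...,2]>.052)&(W[...,2]<.064)
t=W[m];print(len(t),cv2.minEnclosingCircle((t[:,:2]*1000).astype(np.float32)),np.median(t[:,2]))
"
```

```text
tool axes x,y,z [[-0.01, 0.076, -0.997], [1.0, -0.027, -0.012], [-0.028, -0.997, -0.075]]
delta cm [  1.23   1.07 -16.35] jaw ang -91.59 q6 3.14
turn about tool x (down => sign flipped): 6.41 or -173.6
[[-0.029 -0.96  -0.279  0.513]
 [-0.997  0.007  0.081  0.065]
 [-0.076  0.281 -0.957  0.42 ]
 [ 0.     0.     0.     1.   ]]
637 ((515.7510986328125, 235.25184631347656), (15.583427429199219, 164.4547119140625), 81.46875) 0.08931853379246374
763 ((531.0016479492188, 267.3024597167969), 99.74915313720703) 0.05727295989956155
```

View pics/w1.png

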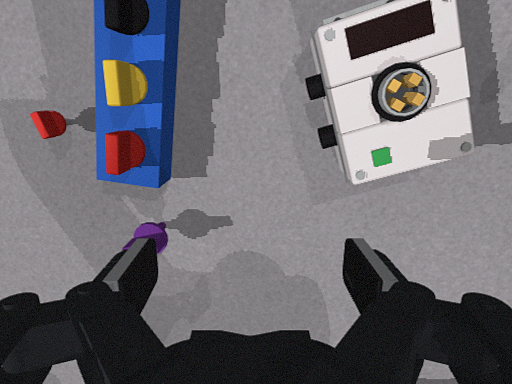

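The wrist view shows the rack's red handle at (125,153) and the socket at (402,91). J6 is at its limit, so I'll turn the other way.

Emit:
{"op": "arm_command", "data": {"deltas": [-1, 0, 0, -10, 8.5, -1, 0, 0, -10, 8.5, 0, 0, 0, -10, 8.5, 0, 0, 0, -10, 8.5, 0, 0, 0, -10, 8.5, 0, 0, 0, -10, 8.5, 0, 0, 0, -10, 8.5, 0, 0, 0, -10, 8.5, 0, 0, 0, -10, 8.5, 0, 0, 0, -10, 8.5, 0, 0, 0, -10, 8.5, 0, 0, 0, -10, 8.5]}}

```text
time: 3.78
tcp_pos: [0.441, 0.0833, 0.2604]
tcp_rot: [1.187, 1.494, 1.697]
force: [-0.4, 0.2, -0.2]
opening: 0.997
```

Emit:
{"op": "arm_command", "data": {"deltas": [0, 0, 0, -10, 8.5, 0, 0, 0, -10, 8.5, 0, 0, 0, -10, 8.5, 0, 0, 0, -10, 8.5, 0, 0, 0, -10, 8.5, 0, 0, 0, -4, 8.5, 0, 0, 0, 0, 8.5]}}

```text
time: 4.65
tcp_pos: [0.441, 0.083, 0.2604]
tcp_rot: [0.251, 1.494, 1.696]
force: [1.1, 0.7, 0.4]
opening: 0.994
```

```bash
python3 -c "
from h import *
go([.456,.245,.22],82);print(ctrl.sense()['tcp_pos'])
"
```

```text
tool axes x,y,z [[-0.01, 0.076, -0.997], [-0.992, 0.125, 0.019], [0.126, 0.989, 0.075]]
delta cm [ 5.25  0.46 15.91] jaw ang 82.73 q6 0.1
turn about tool x (down => sign flipped): 0.73 or -179.3
[0.44100402 0.08302981 0.26043183]
```

```bash
python3 -c "
from h import *
s=ctrl.sense();q=s['q'];print(q.round(3),q[1]-q[2]+q[3])
"
```

```text
[-0.025 -0.12   0.071  1.773  0.076  0.101] 1.582280631524308
```

The J6 limit left a 4.4° sideways tilt (q5=0.076), which a turn about the tool's x cannot undo. I'll use the opposite J6 limit to undo it, watching q5.

Emit:
{"op": "arm_command", "data": {"deltas": [0, 0, 0, -10.6, 8.5, 0, 0, 0, -10.6, 8.5, 0, 0, 0, -10.6, 8.5, 0, 0, 0, -10.6, 8.5, 0, 0, 0, -10.6, 8.5, 0, 0, 0, -10.6, 8.5, 0, 0, 0, -10.6, 8.5, 0, 0, 0, -10.6, 8.5, 0, 0, 0, -10.6, 8.5, 0, 0, 0, -10.6, 8.5, 0, 0, 0, -10.6, 8.5, 0, 0, 0, -10.6, 8.5]}}

```text
time: 6.15
tcp_pos: [0.4411, 0.0826, 0.2605]
tcp_rot: [-1.977, 1.494, 1.692]
force: [-0.1, 0.9, -0.2]
opening: 0.997
```

Emit:
{"op": "arm_command", "data": {"deltas": [0, 0, 0, -10.6, 8.5, 0, 0, 0, -10.6, 8.5, 0, 0, 0, -10.6, 8.5, 0, 0, 0, -10.6, 8.5, 0, 0, 0, -10.6, 8.5, 0, 0, 0, -10, 8.5, 0, 0, 0, -5, 8.5]}}

```text
time: 7.02
tcp_pos: [0.439, 0.1218, 0.2603]
tcp_rot: [-3.133, 1.528, 1.667]
force: [0.7, 0.2, -0.2]
opening: 0.997
```

```bash
python3 -c "
from h import *
s=ctrl.sense();q=s['q'];print(q.round(3),q[1]-q[2]+q[3],s['tcp_pos']);go(s['tcp_pos'])
"
```

```text
[ 0.09  -0.109  0.082  1.762  0.042 -3.139] 1.5710483634743164 [0.43904686 0.12176775 0.2603498 ]
tool axes x,y,z [[-0.004, 0.042, -0.999], [0.996, 0.087, -0.0], [0.087, -0.995, -0.042]]
delta cm [0. 0. 0.] jaw ang -85.01 q6 -3.14
```

Emit:
{"op": "arm_command", "data": {"deltas": [0, 0, 0, -5, 8.5, 0, 0, 0, -4, 8.5, 0, 0, 0, 0, 8.5]}}

```text
time: 7.4
tcp_pos: [0.4324, 0.1592, 0.2604]
tcp_rot: [2.736, 1.559, 1.362]
force: [-0.5, -0.1, -0.2]
opening: 0.995
```

```bash
python3 -c "
from h import *
s=ctrl.sense();q=s['q'];print(q.round(4),q[1]-q[2]+q[3],s['tcp_pos']);go(s['tcp_pos'])
"
```

```text
[ 0.1989 -0.0963  0.094   1.7566  0.0105 -3.1396] 1.5662555095517776 [0.43237477 0.15920642 0.26035595]
tool axes x,y,z [[0.002, 0.011, -1.0], [0.981, 0.196, 0.005], [0.196, -0.981, -0.011]]
delta cm [0. 0. 0.] jaw ang -78.72 q6 -3.14
```

Emit:
{"op": "arm_command", "data": {"deltas": [0, 0, 0, -3, 8.5, 0, 0, 0, 0, 8.5, 0, 0, 0, 10.6, 8.5, 0, 0, 0, 10.6, 8.5, 0, 0, 0, 10.6, 8.5, 0, 0, 0, 10.6, 8.5, 0, 0, 0, 10.6, 8.5, 0, 0, 0, 10.6, 8.5, 0, 0, 0, 10.6, 8.5, 0, 0, 0, 10.6, 8.5, 0, 0, 0, 10.6, 8.5, 0, 0, 0, 10.6, 8.5]}}

```text
time: 8.9
tcp_pos: [0.4302, 0.1693, 0.2605]
tcp_rot: [-3.022, 1.565, 0.063]
force: [-0.2, 0.3, 0.1]
opening: 0.997
```

Emit:
{"op": "arm_command", "data": {"deltas": [0, 0, 0, 10.6, 8.5, 0, 0, 0, 10.6, 8.5, 0, 0, 0, 10.6, 8.5, 0, 0, 0, 10.6, 8.5, 0, 0, 0, 10.6, 8.5, 0, 0, 0, 10.6, 8.5, 0, 0, 0, 10.6, 8.5, 0, 0, 0, 10.6, 8.5, 0, 0, 0, 10, 8.5, 0, 0, 0, 0, 8.5]}}

```text
time: 10.15
tcp_pos: [0.4302, 0.1694, 0.2605]
tcp_rot: [-1.36, 1.566, 0.079]
force: [-0.7, 0.9, -0.6]
opening: 0.991
```

```bash
cat >m3.py <<'E'
from h import *
import sys
go([.4555,.245,.22],82)
s=ctrl.sense();print(s['q'].round(4),s['tcp_pos'].round(4))
s=snap('wrist');W=s['W'];save(sys.argv[1],s['img']);print(s['T'].round(3).tolist())
x,y,z=[W[...,i] for i in range(3)];H,S,V=[cv2.cvtColor(s['img'],cv2.COLOR_RGB2HSV).astype(int)[...,i] for i in range(3)]
m=((H<5)|(H>174))&(S>130)&(np.hypot(x-.4555,y-.245)<.05)
for lo,hi in ((.084,.1),(.052,.062)):
    t=W[m&(z>lo)&(z<hi)]
    if len(t)>5: print(len(t),cv2.minAreaRect((t[:,:2]*1000).astype(np.float32)),cv2.minEnclosingCircle((t[:,:2]*1000).astype(np.float32)),np.median(t[:,2]))
near=np.hypot(x-.511,y+.061)<.1
print('scene socket',near.sum())
E
python3 m3.py w2
```

```text
tool axes x,y,z [[0.005, 0.0, -1.0], [-0.991, 0.131, -0.005], [0.131, 0.991, 0.001]]
delta cm [ 4.06 -1.5   7.82] jaw ang 82.46 q6 0.36
turn about tool x (down => sign flipped): 0.46 or -179.5
[ 2.3060e-01 -9.1500e-02  9.8700e-02  1.7558e+00 -8.0000e-04  3.6210e-01] [0.4302 0.1694 0.2605]
[[0.133, 0.953, 0.273, 0.363], [0.991, -0.128, -0.035, 0.178], [0.001, 0.276, -0.961, 0.441], [0.0, 0.0, 0.0, 1.0]]
545 ((455.3401794433594, 244.2847900390625), (16.21110725402832, 44.74937438964844), 82.04351806640625) ((455.49945068359375, 244.38160705566406), 23.016935348510742) 0.08950587946983335
395 ((454.3885803222656, 244.1365203857422), (40.196937561035156, 44.01727294921875), 5.127875328063965) ((455.7521057128906, 244.51853942871094), 22.64434814453125) 0.057647974213744346
scene socket 14047
```

Emit:
{"op": "arm_command", "data": {"deltas": [0, -0.75, 3.9, 0, 8.5, 0, -0.7, 3.86, 0, 8.5, 5, 0, 0, 0, 8.5, 5, 0, 0, 0, 8.5, 4, 0, 0, 0, 6, 3, 0, 0, 0, 6, 2.6, 0, 0, 0, 6, 0, 0, 0, 0, 4]}}

```text
time: 11.2
tcp_pos: [0.4534, 0.2439, 0.0619]
tcp_rot: [3.089, 1.569, -1.754]
force: [0.3, -0.6, 0.2]
opening: 0.505
```

```bash
python3 -c "
from h import *
go([.4555,.2445,.064],82)"
```

```text
tool axes x,y,z [[-0.0, -0.002, -1.0], [-0.991, 0.131, 0.0], [0.131, 0.991, -0.002]]
delta cm [-0.21 -0.2   0.09] jaw ang 82.49 q6 0.5
turn about tool x (down => sign flipped): 0.49 or -179.5
```

Emit:
{"op": "arm_command", "data": {"deltas": [-0.2, -0.2, 0.05, 0.5, 2, 0, 0, 0, 0, 0.6, 0, 0, 0, 0, 0.6, 0, 0, 0, 0, 0.6, 0, 0, 0, 0, 0.6, 0, 0, 0, 0, 0.6]}}

```text
time: 11.95
tcp_pos: [0.4577, 0.2452, 0.0666]
tcp_rot: [-1.324, 1.566, 0.106]
force: [0.8, -0.3, 0.1]
opening: 0.071
```

Emit:
{"op": "arm_command", "data": {"deltas": [-2, 0, 0, 0, 0.6, -4, 0, 0, 0, 0.6, -5, 0, 0, 0, 0.6, -3, 0, 0, 0, 0.6, 0, 0, 0, 0, 0.6]}}

```text
time: 12.58
tcp_pos: [0.4589, 0.2458, 0.21]
tcp_rot: [-1.176, 1.559, 0.253]
force: [0.3, 0.1, 0.3]
opening: 0.073
```

```bash
python3 -c "
from h import *
go([.511,-.061,.2],75);print(ctrl.sense()['force'])"
```

```text
tool axes x,y,z [[0.011, 0.003, -1.0], [-0.99, 0.141, -0.011], [0.141, 0.99, 0.005]]
delta cm [  0.97  -9.47 -29.65] jaw ang 81.91 q6 0.51
turn about tool x (down => sign flipped): 6.91 or -173.1
[0.30964999 0.05672103 0.31517855]
```

```bash
python3 m3.py w3; python3 -c "
from h import *
a=snap('scene');f=lambda i,x,y,w,h:cv2.resize(i[y:y+h,x:x+w],(400,400),interpolation=cv2.INTER_CUBIC)
save('c2',np.hstack([cv2.resize(cv2.imread('pics/w3.png')[...,::-1],(400,400)),f(a['img'],280,190,140,140)]))"
```

```text
tool axes x,y,z [[0.011, 0.003, -1.0], [-0.99, 0.141, -0.011], [0.141, 0.99, 0.005]]
delta cm [-1.    0.31 -0.13] jaw ang 81.91 q6 0.51
turn about tool x (down => sign flipped): -0.09 or 179.9
[ 3.6390e-01  2.7500e-02  1.1310e-01  1.6446e+00 -1.3000e-03  5.0510e-01] [0.4589 0.2458 0.21  ]
[[0.143, 0.95, 0.279, 0.39], [0.99, -0.138, -0.035, 0.254], [0.005, 0.281, -0.96, 0.39], [0.0, 0.0, 0.0, 1.0]]
719 ((455.210205078125, 244.63609313964844), (15.975546836853027, 44.72005081176758), 81.89470672607422) ((455.57965087890625, 244.7479248046875), 23.037696838378906) 0.08944726775648287
679 ((454.1864318847656, 244.9523162841797), (43.34103775024414, 42.03361129760742), 79.89152526855469) ((455.642333984375, 244.92955017089844), 22.589311599731445) 0.057640106861273466
scene socket 12986
```

View pics/c2.png

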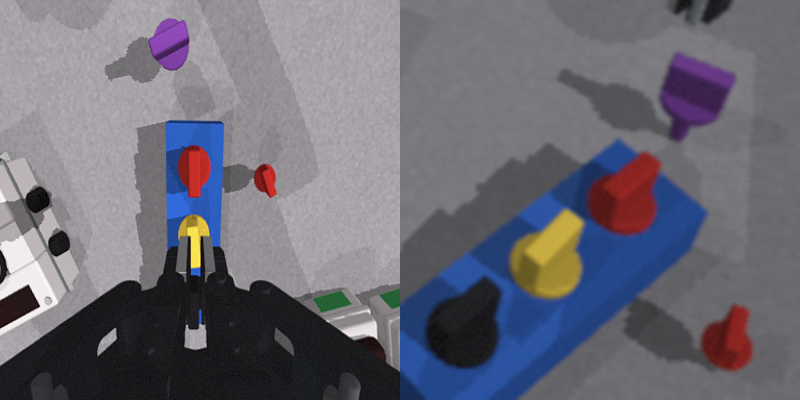

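```bash
python3 -c "
from h import *
s=ctrl.snapshot('wrist');T=np.linalg.inv(np.array(s['T_tool_cam']));print(np.array(s['T_tool_cam']).round(3))
for p in ([0,0,0],[0,0,.003],[0,0,-.003],[-.019,0,.003],[-.019,0,-.003],[-.05,0,0]):
    c=T[:3,:3]@p+T[:3,3];print(p,(c[0]/c[2]*s['fx']+s['cx']).round(),(c[1]/c[2]*s['fy']+s['cy']).round(),c[2].round(3))
d=s['depth']
for r in range(215,330,12): print(r,d[r,215:290:6].round(3))
img=s['img'][180:384,130:390];save('w4',cv2.resize(img,(780,600)))
c=ctrl.sense();print(c['opening'],c['tau'].round(2))
"
```

```text
[[-0.    -0.271  0.963 -0.181]
 [-0.002 -0.963 -0.271  0.067]
 [ 1.    -0.002 -0.    -0.   ]
 [ 0.     0.     0.     1.   ]]
[0, 0, 0] 251.0 214.0 0.192
[0, 0, 0.003] 255.0 214.0 0.192
[0, 0, -0.003] 246.0 214.0 0.192
[-0.019, 0, 0.003] 256.0 226.0 0.174
[-0.019, 0, -0.003] 245.0 226.0 0.174
[-0.05, 0, 0] 251.0 252.0 0.144
215 [0.361 0.36  0.359 0.359 0.35  0.335 0.334 0.349 0.356 0.359 0.357 0.36
 0.413]
227 [0.362 0.363 0.363 0.148 0.147 0.321 0.321 0.148 0.148 0.147 0.365 0.363
 0.416]
239 [0.145 0.145 0.144 0.136 0.137 0.325 0.324 0.136 0.134 0.135 0.145 0.145
 0.42 ]
251 [0.133 0.134 0.125 0.124 0.124 0.327 0.327 0.125 0.125 0.125 0.134 0.133
 0.134]
263 [0.111 0.111 0.112 0.118 0.117 0.377 0.376 0.125 0.117 0.113 0.111 0.11
 0.109]
275 [0.106 0.106 0.105 0.105 0.119 0.36  0.36  0.125 0.114 0.106 0.106 0.105
 0.106]
287 [0.1   0.099 0.099 0.101 0.12  0.338 0.34  0.125 0.11  0.098 0.098 0.098
 0.099]
299 [0.084 0.084 0.085 0.11  0.122 0.344 0.342 0.126 0.111 0.092 0.085 0.085
 0.085]
311 [0.079 0.08  0.084 0.11  0.123 0.347 0.348 0.395 0.113 0.093 0.079 0.079
 0.081]
323 [0.075 0.075 0.084 0.111 0.46  0.46  0.458 0.46  0.115 0.092 0.077 0.076
 0.076]
0.07157168724965571 [ 2.000e-02 -3.403e+01  3.286e+01 -4.000e-02 -0.000e+00 -0.000e+00]
```

View pics/w4.png

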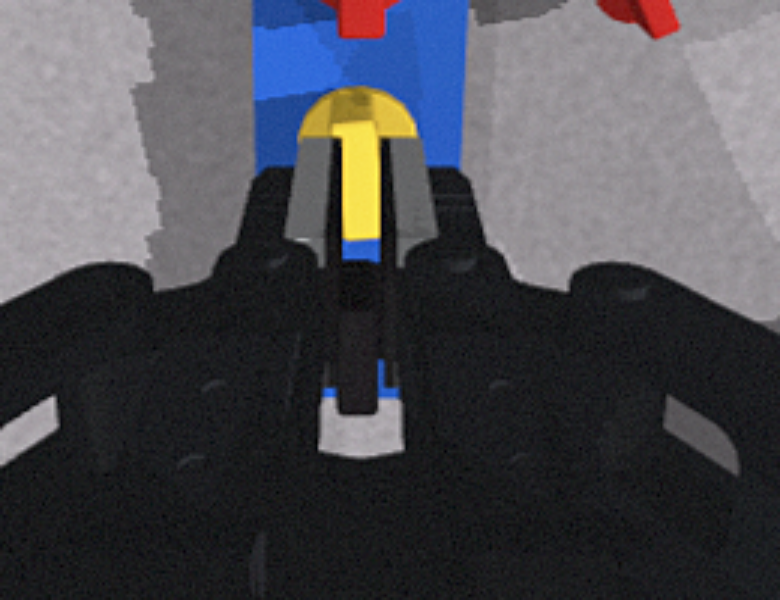

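The wrist depth shows the real fingertips about 42 mm behind the reported TCP: tip pixel (237,227), depth 0.148, TCP depth 0.192. That explains the missed grasp, since the tips closed above the bar at z≈0.108. I'll go down again with that offset and watch the force.

Emit:
{"op": "arm_command", "data": {"deltas": [0, 0.3, -0.13, 0, 8, 0, 0, 0, 0, 8, 5, 0, 0, 0, 7, 5, 0, 0, 0, 7, 4, 0, 0, 0, 6, 2, 0, 0, 0, 6, 0, 0, 0, 0, 6]}}

```text
time: 13.6
tcp_pos: [0.4521, 0.2434, 0.0438]
tcp_rot: [3.084, 1.569, -1.769]
force: [0.1, 0.0, 1.0]
opening: 0.699
```

Emit:
{"op": "arm_command", "data": {"deltas": [1, 0, 0, 0, 6, 1, 0, 0, 0, 6, 0.5, 0, 0, 0, 6, 0, 0, 0, 0, 6]}}

```text
time: 14.1
tcp_pos: [0.4545, 0.2442, 0.0213]
tcp_rot: [-1.356, 1.566, 0.073]
force: [1.4, -0.1, -0.7]
opening: 0.703
```

```bash
python3 -c "
from h import *
go([.4555,.2447,.022],82);print(ctrl.sense()['force'])"
```

```text
tool axes x,y,z [[0.005, 0.0, -1.0], [-0.99, 0.141, -0.005], [0.141, 0.99, 0.001]]
delta cm [-0.07 -0.09  0.06] jaw ang 81.9 q6 0.51
turn about tool x (down => sign flipped): -0.1 or 179.9
[ 1.44074705 -0.12860054 -0.66988441]
```

Emit:
{"op": "arm_command", "data": {"deltas": [0, -0.1, 0.05, 0, 3, 0, 0, 0, 0, 0.8, 0, 0, 0, 0, 0.8, 0, 0, 0, 0, 0.8, 0, 0, 0, 0, 0.8, 0, 0, 0, 0, 0.8, 0, 0, 0, 0, 0.8]}}

```text
time: 14.98
tcp_pos: [0.4564, 0.245, 0.0222]
tcp_rot: [-1.233, 1.564, 0.197]
force: [-0.1, 1.1, 4.5]
opening: 0.175
```

Emit:
{"op": "arm_command", "data": {"deltas": [-1, 0, 0, 0, 0, -3, 0, 0, 0, 0, -5, 0, 0, 0, 0, -5, 0, 0, 0, 0, 0, -0.9, -3, 0, 0, 0, -1.5, -5, 0, 0, 0, -1.5, -5, 0, 0, 0, -0.5, -2, 0, 0, 0, 0, 0, 0, 0]}}

```text
time: 16.1
tcp_pos: [0.4767, 0.0883, 0.1608]
tcp_rot: [-1.373, 1.568, 0.053]
force: [-0.5, 0.5, -2.0]
opening: 0.176
```

```bash
cat >m4.py <<'E'
from h import *
import sys
def rect(p):
    (c,(w,h),t)=cv2.minAreaRect((p[:,:2]*1000).astype(np.float32)); return np.round(c,1),round(w,1),round(h,1),round(t,1)
go([.511,-.061,.16],82);print(ctrl.sense()['force'])
s=snap('wrist');W=s['W'];save(sys.argv[1],s['img'])
x,y,z=[W[...,i] for i in range(3)];H,S,V=[cv2.cvtColor(s['img'],cv2.COLOR_RGB2HSV).astype(int)[...,i] for i in range(3)]
near=np.hypot(x-.511,y+.061)<.12
t=W[near&(abs(z-.075)<.003)];print('cover',rect(t),np.median(t[:,2]))
near=np.hypot(x-.511,y+.061)<.032
t=W[near&(z>.0788)&(z<.084)];print('ring',len(t),rect(t),cv2.minEnclosingCircle((t[:,:2]*1000).astype(np.float32)))
t=W[near&(z>.087)];print('jaws',len(t),rect(t),cv2.minEnclosingCircle((t[:,:2]*1000).astype(np.float32)),np.percentile(t[:,2],[5,50,90,97,100]).round(4))
m=near&(S>90)&(H>10)&(H<30)&(z>.08);t=W[m];print('brass',len(t),cv2.minEnclosingCircle((t[:,:2]*1000).astype(np.float32)) if len(t) else '',np.percentile(t[:,2],[5,50,90,97,100]).round(4) if len(t) else '')
m=((H<5)|(H>174))&(S>130)&(s['depth']<.3);t=W[m&(z>.15)];print('held red',len(t),t.mean(0) if len(t) else '',np.percentile(t[:,2],[2,98]) if len(t) else '')
E
python3 m4.py w5
```

```text
tool axes x,y,z [[0.003, 0.0, -1.0], [-0.99, 0.144, -0.003], [0.144, 0.99, 0.001]]
delta cm [  0.09  -5.54 -14.28] jaw ang 81.71 q6 0.19
turn about tool x (down => sign flipped): -0.29 or 179.7
[-0.50066515  0.50410823 -1.98362578]
cover (array([503.2, -64.7]), 149.7, 132.2, 15.0) 0.07468414334277557
ring 1084 (array([510.2, -58.5]), 56.6, 49.7, 34.6) ((512.455078125, -61.26717758178711), 28.828781127929688)
jaws 1260 (array([512.4, -61.4]), 44.2, 44.6, 70.1) ((512.6941528320312, -61.423030853271484), 23.059402465820312) [0.0876 0.0907 0.0932 0.0938 0.0947]
brass 870 ((514.7371826171875, -61.005401611328125), 25.678972244262695) [0.0815 0.0918 0.0934 0.0939 0.0947]
held red 5910 [0.46965769 0.08896548 0.21875264] [0.19391549 0.22937217]
```

View pics/w5.png

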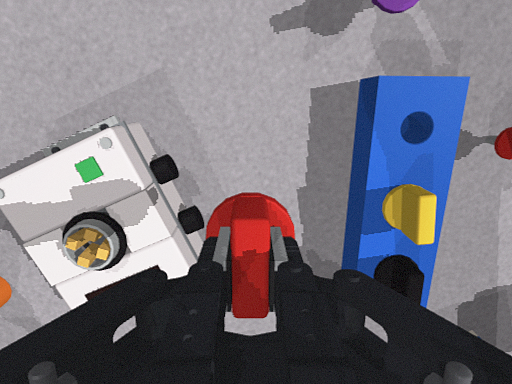

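Wrist view: the red handle is gripped at (250,255), its hole at (417,128) is empty, and the socket is at (93,243). From depth, the socket axis is (0.5125, -0.0614) and the rim z≈0.094.

Emit:
{"op": "arm_command", "data": {"deltas": [0, -1.4, -3.5, 0, 0, 0, -2, -5, 0, 0, 0, -1.4, -3.5, 0, 0, 0, -0.98, -2.27, 0, 0, 0, 0, 0, 0, 0, 0, 0, 0, 0, 0]}}

```text
time: 16.9
tcp_pos: [0.5143, -0.058, 0.1614]
tcp_rot: [-1.013, 1.566, 0.418]
force: [-0.4, -0.3, -2.3]
opening: 0.179
```

```bash
cat >m5.py <<'E'
from h import *
from scipy.optimize import least_squares
c=ctrl.sense();print(c['tcp_pos'].round(4),c['tcp_rot'],c['force'].round(2))
for n in ('side','scene','wrist'):
    s=snap(n);W=s['W'];x,y,z=[W[...,i] for i in range(3)];H,S,V=[cv2.cvtColor(s['img'],cv2.COLOR_RGB2HSV).astype(int)[...,i] for i in range(3)]
    red=((H<5)|(H>174))&(S>130)&(np.hypot(x-c['tcp_pos'][0],y-c['tcp_pos'][1])<.06)
    t=W[red]; 
    if len(t)<20: continue
    zt=np.percentile(t[:,2],[1,99]);print(n,len(t),zt.round(4))
    # shank: below flange
    g=W[(np.hypot(x-c['tcp_pos'][0],y-c['tcp_pos'][1])<.022)&(z>.11)&(z<zt[0]-.006)&~red]
    if len(g)>5: print('  shank',len(g),g.mean(0).round(4),g[:,2].min().round(4))
    if n=='wrist':
        zf=zt[0]; f=t[(t[:,2]<zf+.006)]; 
    else: f=t[t[:,2]<zt[0]+.008]
    # circle r=23 outer envelope per angle around guess
    o=c['tcp_pos'][:2]; v=f[:,:2]-o; an=(np.degrees(np.arctan2(v[:,1],v[:,0]))//10).astype(int)
    e=np.array([f[an==k][np.argmax(np.hypot(*v[an==k].T)),:2] for k in set(an) if (an==k).sum()>3])
    r=least_squares(lambda q:np.hypot(*(e-q).T)-.0228,o,loss='soft_l1',f_scale=.001);print('  flange centre',r.x.round(4),len(e),np.abs(r.fun).mean().round(4))
E
python3 m5.py; python3 -c "
from h import *
go([.5133,-.0612,.16],82)"
```

```text
[ 0.5143 -0.058   0.1614] [-1.01309979  1.56639109  0.41776151] [-0.4  -0.27 -2.31]
side 285 [0.0766 0.2316]
  flange centre [ 0.545  -0.0482] 1 0.0
scene 271 [0.1936 0.2333]
  shank 65 [ 0.5164 -0.0549  0.1659] 0.1498
  flange centre [ 0.5136 -0.0593] 14 0.0006
wrist 5968 [0.1918 0.2304]
  flange centre [ 0.5144 -0.0583] 21 0.0057
tool axes x,y,z [[0.005, 0.001, -1.0], [-0.99, 0.139, -0.005], [0.139, 0.99, 0.002]]
delta cm [ 0.18  0.08 -0.32] jaw ang 82.01 q6 -0.1
turn about tool x (down => sign flipped): 0.01 or -180.0
```

Emit:
{"op": "arm_command", "data": {"deltas": [0, 0.12, -0.35, 0, 0, 2, 0, 0, 0, 0, 3, 0, 0, 0, 0, 1.5, 0, 0, 0, 0, 0, 0, 0, 0, 0, 0, 0, 0, 0, 0]}}

```text
time: 17.8
tcp_pos: [0.5141, -0.0629, 0.0979]
tcp_rot: [-1.415, 1.564, 0.014]
force: [-0.3, -0.1, -2.7]
opening: 0.18
```

```bash
python3 -c "
from h import *
go([.5128,-.0614,.075],82);print(ctrl.sense()['force'],ctrl.sense()['tcp_pos'])"
```

```text
tool axes x,y,z [[0.007, 0.0, -1.0], [-0.99, 0.141, -0.007], [0.141, 0.99, 0.001]]
delta cm [2.29 0.17 0.13] jaw ang 81.91 q6 -0.11
turn about tool x (down => sign flipped): -0.09 or 179.9
[-0.28199679 -0.14059818 -2.65743016] [ 0.51409429 -0.06292579  0.09792443]
```

Emit:
{"op": "arm_command", "data": {"deltas": [0.4, 0.14, 0.12, 0, 0, 0.7, 0, 0, 0, 0, 0.6, 0, 0, 0, 0, 0, 0, 0, 0, 0, 0, 0, 0, 0, 0]}}

```text
time: 18.42
tcp_pos: [0.5123, -0.0613, 0.0796]
tcp_rot: [-1.284, 1.565, 0.146]
force: [1.2, 0.1, -3.5]
opening: 0.176
```

Emit:
{"op": "arm_command", "data": {"deltas": [0.3, -0.03, 0, 0, 0, 0, 0, 0, 0, 0, 0, 0, 0, 0, 0]}}

```text
time: 18.8
tcp_pos: [0.5127, -0.0612, 0.0767]
tcp_rot: [-1.254, 1.565, 0.176]
force: [0.3, 1.0, -2.4]
opening: 0.175
```

Emit:
{"op": "arm_command", "data": {"deltas": [0.15, 0, 0, 0, 0, 0, 0, 0, 0, 0, 0, 0, 0, 0, 0]}}

```text
time: 19.18
tcp_pos: [0.5129, -0.0613, 0.0755]
tcp_rot: [-1.292, 1.565, 0.137]
force: [1.1, 2.1, -2.1]
opening: 0.174
```

Emit:
{"op": "arm_command", "data": {"deltas": [0.15, 0, 0, 0, 0, 0, 0, 0, 0, 0, 0, 0, 0, 0, 0]}}

```text
time: 19.55
tcp_pos: [0.513, -0.0612, 0.074]
tcp_rot: [-1.288, 1.564, 0.142]
force: [2.0, 2.3, -0.1]
opening: 0.174
```

Emit:
{"op": "arm_command", "data": {"deltas": [0.1, 0, 0, 0, 0, 0, 0, 0, 0, 0, 0, 0, 0, 0, 0]}}

```text
time: 19.92
tcp_pos: [0.5131, -0.0613, 0.0733]
tcp_rot: [-1.302, 1.564, 0.127]
force: [2.0, 2.4, 4.0]
opening: 0.178
```

Contact: +6.5 N net. Letting go and rising.

Emit:
{"op": "arm_command", "data": {"deltas": [0, 0, 0, 0, 3, 0, 0, 0, 0, 4, 0, 0, 0, 0, 5, -3, 0, 0, 0, 6, -5, 0, 0, 0, 6, -5, 0, 0, 0, 6, -2, 0, 0, 0, 6, 0, 0, 0, 0, 6]}}

```text
time: 20.92
tcp_pos: [0.5129, -0.062, 0.2249]
tcp_rot: [-1.528, 1.562, -0.099]
force: [-0.7, 0.1, 0.8]
opening: 0.702
```

```bash
cat >m6.py <<'E'
from h import *
def rect(p):
    (c,(w,h),t)=cv2.minAreaRect((p[:,:2]*1000).astype(np.float32)); return np.round(c,1),round(w,1),round(h,1),round(t,1)
def fitplane(t):
    c=np.median(t,0); n=np.linalg.svd(t-t.mean(0))[2][2]; return n*np.sign(n[2])
for n in ('wrist','scene','side'):
    s=snap(n);W=s['W'];x,y,z=[W[...,i] for i in range(3)];H,S,V=[cv2.cvtColor(s['img'],cv2.COLOR_RGB2HSV).astype(int)[...,i] for i in range(3)]
    t=W[((H<5)|(H>174))&(S>130)&(np.hypot(x-.5125,y+.0614)<.04)&(z>.08)]
    if len(t)<20: continue
    q=np.percentile(t[:,2],[1,99]);tt=t[t[:,2]>q[1]-.005];f=t[t[:,2]<q[0]+.006]
    print(n,q.round(4),'top',rect(tt),'z',np.median(tt[:,2]).round(4),'n',fitplane(tt).round(3),'flange',cv2.minEnclosingCircle((f[:,:2]*1000).astype(np.float32)))
E
python3 m6.py; python3 -c "
from h import *
go([.586,-.248,.225],97);print(ctrl.sense()['q'].round(3))"
```

```text
wrist [0.1025 0.302 ] top (array([508.9, -59.3]), 64.6, 27.7, 78.2) z 0.3362 n [ 0.904 -0.11   0.413] flange ((513.9463500976562, -59.443634033203125), 25.429779052734375)
scene [0.1059 0.1452] top (array([513.5, -60.8]), 15.2, 42.6, 80.3) z 0.1434 n [0.025 0.101 0.995] flange ((516.2245483398438, -57.43141555786133), 20.591373443603516)
side [0.1044 0.1432] top (array([510.9, -60.1]), 16.9, 48.4, 78.3) z 0.1414 n [-0.003  0.052  0.999] flange ((509.87005615234375, -57.57892608642578), 22.172258377075195)
tool axes x,y,z [[0.002, 0.001, -1.0], [-0.99, 0.141, -0.002], [0.141, 0.99, 0.001]]
delta cm [ -0.42 -10.06 -17.41] jaw ang 81.9 q6 -0.11
turn about tool x (down => sign flipped): -15.1 or 164.9
[-0.251  0.028  0.135  1.676  0.002 -0.11 ]
```

Emit:
{"op": "arm_command", "data": {"deltas": [0, -2.5, -4.35, 0, 6, 0, -2.5, -4.35, 0, 6, 0, -2.5, -4.35, 0, 6, 0, -2.5, -4.35, 0, 6, 0, 0, 0, -7.5, 6, 0, 0, 0, -7.5, 6, 0, 0, 0, 0, 6]}}

```text
time: 21.95
tcp_pos: [0.5854, -0.2477, 0.2205]
tcp_rot: [-0.676, 1.568, 1.013]
force: [-0.1, -0.5, 0.8]
opening: 0.703
```

```bash
cat >m7.py <<'E'
from h import *
import sys
def rect(p):
    (c,(w,h),t)=cv2.minAreaRect((p[:,:2]*1000).astype(np.float32)); return np.round(c,1),round(w,1),round(h,1),round(t,1)
s=snap('wrist');W=s['W'];save(sys.argv[1],s['img']);x,y,z=[W[...,i] for i in range(3)]
near=np.hypot(x-.586,y+.248)<.05
for lo,hi in ((.108,.122),(.06,.105),(.040,.05)):
    t=W[near&(z>lo)&(z<hi)]
    if len(t)>5: print(lo,len(t),rect(t),cv2.minEnclosingCircle((t[:,:2]*1000).astype(np.float32)),np.median(t[:,2]).round(4))
go([.586,-.248,.225],97);print(ctrl.sense()['tcp_pos'].round(4))
E
python3 m7.py w6
```

```text
0.108 474 (array([ 587.6, -250.2]), 24.3, 18.0, 8.2) ((587.5905151367188, -250.09555053710938), 13.565199851989746) 0.1143
0.06 128 (array([ 577. , -251.5]), 3.2, 17.8, 5.5) ((578.564697265625, -251.3241729736328), 8.875635147094727) 0.0841
0.04 619 (array([ 585.4, -250.9]), 39.0, 42.9, 8.8) ((587.688720703125, -250.11952209472656), 21.882062911987305) 0.0445
tool axes x,y,z [[0.002, 0.002, -1.0], [-0.993, -0.118, -0.003], [-0.118, 0.993, 0.002]]
delta cm [-0.39 -0.04 -0.05] jaw ang 96.77 q6 -0.63
turn about tool x (down => sign flipped): -0.23 or 179.8
[ 0.5855 -0.2475  0.2211]
```

View pics/w6.png

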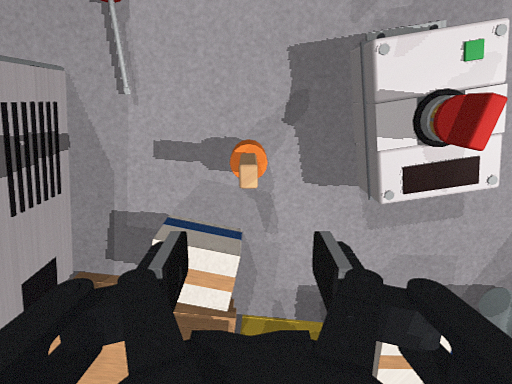

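Wrist view: the knocker is standing at (248,165) and the red handle sits in the socket at (460,120). Descending on the stem.

Emit:
{"op": "arm_command", "data": {"deltas": [0, -0.18, -0.28, -1.4, 7, 5, 0, 0, 0, 7, 5, 0, 0, 0, 6, 5, 0, 0, 0, 6, 4.1, 0, 0, 0, 6, 0, 0, 0, 0, 6, 0, 0, 0, 0, 6]}}

```text
time: 22.88
tcp_pos: [0.5904, -0.2508, 0.0339]
tcp_rot: [-1.799, 1.563, -0.083]
force: [-0.3, -0.6, 0.0]
opening: 0.7
```

```bash
python3 -c "
from h import *
go([.5876,-.2501,.030],98.2);print(ctrl.sense()['force'],ctrl.sense()['tcp_pos'])"
```

```text
tool axes x,y,z [[0.007, -0.001, -1.0], [-0.989, -0.144, -0.007], [-0.144, 0.99, -0.002]]
delta cm [0.39 0.27 0.11] jaw ang 98.3 q6 -0.65
turn about tool x (down => sign flipped): 0.1 or -179.9
[-0.31341354 -0.58974972  0.03212422] [ 0.59044315 -0.2507936   0.03392055]
```

Emit:
{"op": "arm_command", "data": {"deltas": [0.35, 0.25, 0.1, 0, 4, 0, 0, 0, 0, 1, 0, 0, 0, 0, 0, 0, 0, 0, 0, 0, 0, 0, 0, 0, 0, 0, 0, 0, 0, 0]}}

```text
time: 23.62
tcp_pos: [0.5877, -0.2499, 0.0303]
tcp_rot: [-1.75, 1.563, -0.034]
force: [-1.6, 1.4, 5.1]
opening: 0.205
```

Emit:
{"op": "arm_command", "data": {"deltas": [0, 0, 0, 0, 0, -2, 0, 0, 0, 0, -5, 0, 0, 0, 0, -6, 0, 0, 0, 0, -6, 0, 0, 0, 0, 0, 0, 0, 0, 0, 0, 0, 0, 0, 0]}}

```text
time: 24.5
tcp_pos: [0.5855, -0.2498, 0.217]
tcp_rot: [-1.373, 1.567, 0.342]
force: [-0.5, 0.5, -3.5]
opening: 0.206
```

```bash
cat >m8.py <<'E'
from h import *
for i in range(4):
    c=ctrl.sense();print(c['tcp_pos'].round(4),c['force'].round(2),c['opening'].round(3)); s=snap('scene')
go([.513,-.061,.22],98)
W=s['W'];H,S,V=[cv2.cvtColor(s['img'],cv2.COLOR_RGB2HSV).astype(int)[...,i] for i in range(3)]
p=c['tcp_pos'];m=(H>5)&(H<16)&(S>180)&(np.hypot(W[...,0]-p[0],W[...,1]-p[1])<.05)
t=W[m];print('head',len(t),np.percentile(t,[1,99],axis=0).round(4) if len(t) else '')
E
python3 m8.py
```

```text
Traceback (most recent call last):
  File "m8.py", line 3, in <module>
    c=ctrl.sense();print(c['tcp_pos'].round(4),c['force'].round(2),c['opening'].round(3)); s=snap('scene')
                                                                   ^^^^^^^^^^^^^^^^^^
AttributeError: 'float' object has no attribute 'round'
```

```bash
sed -i "s/c\['opening'\].round(3)/c['opening']/" m8.py; python3 m8.py
```

```text
[ 0.5855 -0.2498  0.217 ] [-0.51  0.52 -3.47] 0.20567883465455905
[ 0.5849 -0.2494  0.2155] [ 0.68  0.04 -3.45] 0.20211550262998315
[ 0.5845 -0.2492  0.2149] [-0.67  0.12 -3.35] 0.20007181532530488
[ 0.5845 -0.2491  0.2149] [-0.09  0.62 -3.12] 0.20554621931108763
tool axes x,y,z [[0.0, 0.003, -1.0], [-0.99, -0.144, -0.001], [-0.144, 0.99, 0.003]]
delta cm [-0.42  4.36 19.65] jaw ang 98.3 q6 -0.65
turn about tool x (down => sign flipped): 0.3 or -179.7
head 394 [[ 0.5698 -0.2586  0.191 ]
 [ 0.6048 -0.2274  0.2331]]
```

Emit:
{"op": "arm_command", "data": {"deltas": [0, 0.8, 3.6, 0, 0, 0, 1.2, 5.6, 0, 0, 0, 1.2, 5.6, 0, 0, 0, 0.8, 3.6, 0, 0, 0, 0.36, 1.25, 0, 0, 0, 0, 0, 0, 0, 0, 0, 0, 0, 0]}}

```text
time: 25.58
tcp_pos: [0.5145, -0.0627, 0.2176]
tcp_rot: [-1.71, 1.566, 0.005]
force: [0.3, -0.7, -2.6]
opening: 0.204
```

```bash
python3 m8.py;python3 -c "
from h import *
s=snap('scene');t=snap('side');f=lambda i,x,y,w,h:cv2.resize(i[y:y+h,x:x+w],(400,480),interpolation=cv2.INTER_CUBIC)
save('c3',np.hstack([f(s['img'],170,110,125,150),f(t['img'],200,70,125,150)]))"
```

```text
[ 0.5145 -0.0627  0.2176] [ 0.31 -0.69 -2.6 ] 0.2036518680952448
[ 0.5146 -0.0628  0.2177] [-0.64 -0.11 -2.66] 0.20427402979918433
[ 0.5146 -0.0629  0.2178] [-0.04  0.28 -2.59] 0.20157400708512196
[ 0.5146 -0.0627  0.2179] [ 0.66 -0.34 -3.85] 0.2019680054319156
tool axes x,y,z [[0.005, 0.001, -1.0], [-0.99, -0.143, -0.005], [-0.143, 0.99, -0.0]]
delta cm [-0.21  0.13  0.18] jaw ang 98.22 q6 -0.4
turn about tool x (down => sign flipped): 0.22 or -179.8
head 417 [[ 0.5025 -0.0754  0.1944]
 [ 0.5354 -0.0416  0.2363]]
```

View pics/c3.png

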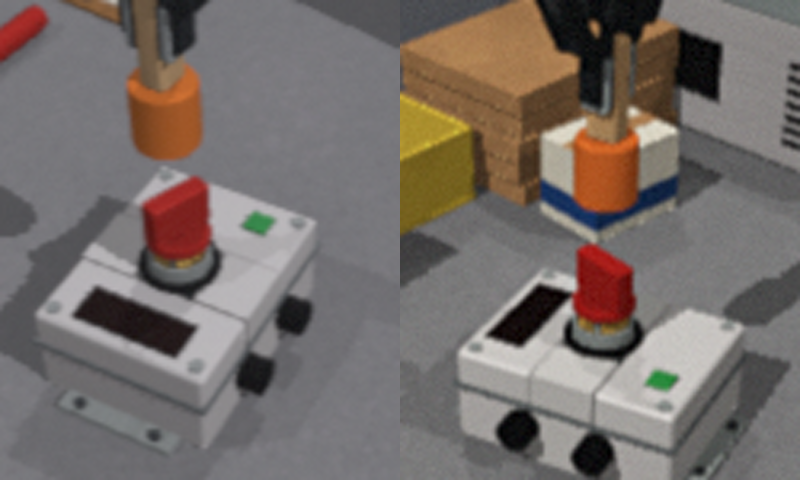

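The handle stands upright in the socket with the knocker head above it. The hanging baseline force is about -2.9 N.

Emit:
{"op": "arm_command", "data": {"deltas": [0, 0.14, 0.18, 0, 0, 2, 0, 0, 0, 0, 1.6, 0, 0, 0, 0, 0.2, 0, 0, 0, 0, 0, 0, 0, 0, 0, 0, 0, 0, 0, 0]}}

```text
time: 26.62
tcp_pos: [0.5133, -0.0601, 0.1811]
tcp_rot: [-1.673, 1.564, 0.042]
force: [0.3, 0.5, -2.0]
opening: 0.203
```

Emit:
{"op": "arm_command", "data": {"deltas": [0.2, 0, 0, 0, 0, 0, 0, 0, 0, 0, 0, 0, 0, 0, 0]}}

```text
time: 27.0
tcp_pos: [0.5129, -0.06, 0.1784]
tcp_rot: [-1.608, 1.565, 0.107]
force: [-0.7, 0.1, -3.2]
opening: 0.204
```

Emit:
{"op": "arm_command", "data": {"deltas": [0.2, 0, 0, 0, 0, 0, 0, 0, 0, 0, 0, 0, 0, 0, 0]}}

```text
time: 27.38
tcp_pos: [0.5128, -0.06, 0.1762]
tcp_rot: [-1.591, 1.566, 0.125]
force: [0.4, 0.6, -3.3]
opening: 0.201
```

Emit:
{"op": "arm_command", "data": {"deltas": [0.2, 0, 0, 0, 0, 0, 0, 0, 0, 0, 0, 0, 0, 0, 0]}}

```text
time: 27.75
tcp_pos: [0.5128, -0.06, 0.1742]
tcp_rot: [-1.602, 1.566, 0.114]
force: [0.6, -0.7, -2.9]
opening: 0.204
```

Emit:
{"op": "arm_command", "data": {"deltas": [0.15, 0, 0, 0, 0, 0, 0, 0, 0, 0, 0, 0, 0, 0, 0]}}

```text
time: 28.12
tcp_pos: [0.5129, -0.06, 0.1727]
tcp_rot: [-1.592, 1.566, 0.124]
force: [0.6, -0.3, -2.6]
opening: 0.206
```

Emit:
{"op": "arm_command", "data": {"deltas": [0.1, 0, 0, 0, 0, 0, 0, 0, 0, 0, 0, 0, 0, 0, 0]}}

```text
time: 28.5
tcp_pos: [0.5129, -0.06, 0.1718]
tcp_rot: [-1.599, 1.566, 0.117]
force: [-0.8, -0.0, -2.7]
opening: 0.201
```

Emit:
{"op": "arm_command", "data": {"deltas": [0.1, 0, 0, 0, 0, 0, 0, 0, 0, 0]}}

```text
time: 28.75
tcp_pos: [0.5131, -0.0601, 0.1713]
tcp_rot: [-1.665, 1.565, 0.051]
force: [-0.3, 1.2, -0.1]
opening: 0.205
```

Emit:
{"op": "arm_command", "data": {"deltas": [0.1, 0, 0, 0, 0, 0, 0, 0, 0, 0]}}

```text
time: 29.0
tcp_pos: [0.5132, -0.0601, 0.1705]
tcp_rot: [-1.676, 1.564, 0.04]
force: [-0.4, -0.1, 2.2]
opening: 0.205
```

Emit:
{"op": "arm_command", "data": {"deltas": [0.1, 0, 0, 0, 0, 0, 0, 0, 0, 0]}}

```text
time: 29.25
tcp_pos: [0.5132, -0.0601, 0.1689]
tcp_rot: [-1.658, 1.565, 0.058]
force: [-0.5, -0.3, 1.4]
opening: 0.201
```

Contact, and the socket is sliding at about 5 N net.

Emit:
{"op": "arm_command", "data": {"deltas": [0.08, 0, 0, 0, 0, 0, 0, 0, 0, 0]}}

```text
time: 29.5
tcp_pos: [0.5131, -0.0601, 0.1679]
tcp_rot: [-1.643, 1.565, 0.073]
force: [0.5, 0.2, 2.0]
opening: 0.205
```

Emit:
{"op": "arm_command", "data": {"deltas": [0.08, 0, 0, 0, 0, 0, 0, 0, 0, 0]}}

```text
time: 29.75
tcp_pos: [0.5131, -0.0601, 0.1671]
tcp_rot: [-1.619, 1.565, 0.096]
force: [1.4, -0.9, 2.3]
opening: 0.205
```

Emit:
{"op": "arm_command", "data": {"deltas": [0.08, 0, 0, 0, 0, 0, 0, 0, 0, 0]}}

```text
time: 30.0
tcp_pos: [0.5132, -0.0601, 0.1669]
tcp_rot: [-1.662, 1.565, 0.054]
force: [0.3, -0.2, 4.4]
opening: 0.204
```

Emit:
{"op": "arm_command", "data": {"deltas": [0.05, 0, 0, 0, 0, 0, 0, 0, 0, 0]}}

```text
time: 30.25
tcp_pos: [0.5132, -0.0601, 0.1668]
tcp_rot: [-1.665, 1.564, 0.051]
force: [0.6, -0.4, 5.9]
opening: 0.199
```

Emit:
{"op": "arm_command", "data": {"deltas": [0.05, 0, 0, 0, 0, 0, 0, 0, 0, 0]}}

```text
time: 30.5
tcp_pos: [0.5132, -0.0601, 0.1666]
tcp_rot: [-1.681, 1.564, 0.035]
force: [-1.4, 0.2, 7.8]
opening: 0.204
```

Emit:
{"op": "arm_command", "data": {"deltas": [0.05, 0, 0, 0, 0, 0, 0, 0, 0, 0]}}

```text
time: 30.75
tcp_pos: [0.5133, -0.0601, 0.1665]
tcp_rot: [-1.703, 1.564, 0.013]
force: [-1.7, 0.5, 8.8]
opening: 0.202
```

Emit:
{"op": "arm_command", "data": {"deltas": [0.05, 0, 0, 0, 0, 0, 0, 0, 0, 0, 0, 0, 0, 0, 0]}}

```text
time: 31.12
tcp_pos: [0.5134, -0.0601, 0.1664]
tcp_rot: [-1.707, 1.563, 0.008]
force: [-1.2, -0.1, 9.2]
opening: 0.203
```

```bash
python3 m8.py | head -4
```

```text
[ 0.5134 -0.0601  0.1664] [-1.16 -0.11  9.24] 0.20260257474824472
[ 0.5133 -0.0601  0.1664] [-1.46 -0.1  10.06] 0.20147130666283275
[ 0.5133 -0.0601  0.1664] [-1.92 -0.27  9.62] 0.19835320958349456
[ 0.5133 -0.0601  0.1664] [-1.26  0.25  9.78] 0.20268379370472028
```

Emit:
{"op": "arm_command", "data": {"deltas": [0.07, 0, 0, 0, 0, 0, 0, 0, 0, 0]}}

```text
time: 31.58
tcp_pos: [0.5134, -0.0601, 0.1661]
tcp_rot: [-1.721, 1.563, -0.005]
force: [-1.9, 0.5, 11.4]
opening: 0.204
```

Emit:
{"op": "arm_command", "data": {"deltas": [0.04, 0, 0, 0, 0, 0, 0, 0, 0, 0]}}

```text
time: 31.82
tcp_pos: [0.5134, -0.0601, 0.1661]
tcp_rot: [-1.734, 1.562, -0.019]
force: [-2.0, -0.4, 13.0]
opening: 0.203
```

```bash
python3 m8.py | head -4
```

```text
[ 0.5134 -0.0601  0.1661] [-1.97 -0.36 13.01] 0.20292353506358773
[ 0.5134 -0.0601  0.1661] [-2.47 -0.22 12.57] 0.1999308647231336
[ 0.5134 -0.0601  0.1661] [-2.25 -0.16 12.44] 0.19933263058734021
[ 0.5134 -0.0601  0.1661] [-2.4   0.7  12.37] 0.20271297043745398
```

Net push is about 15.5 N, so that's enough. Lifting off and checking that the handle stays down.

Emit:
{"op": "arm_command", "data": {"deltas": [-0.3, 0, 0, 0, 0, -1.5, 0, 0, 0, 0, -3, 0, 0, 0, 0, -1, 0, 0, 0, 0, 0, 0, 0, 0, 0, 0, 0, 0, 0, 0]}}

```text
time: 32.78
tcp_pos: [0.512, -0.0599, 0.2198]
tcp_rot: [-1.3, 1.568, 0.416]
force: [-0.1, -0.2, -2.8]
opening: 0.201
```

```bash
python3 m8.py; python3 m6.py;  python3 -c "
from h import *
go([.5876,-.2501,.22],98.3)"
```

```text
[ 0.512  -0.0599  0.2198] [-0.09 -0.18 -2.84] 0.2006306285262041
[ 0.5119 -0.0599  0.2197] [ 0.63 -0.58 -3.27] 0.2075125769238495
[ 0.5119 -0.0598  0.2198] [ 0.26  0.39 -3.29] 0.20008241736362253
[ 0.512  -0.0599  0.2199] [ 0.36 -0.38 -2.2 ] 0.20190881313235767
tool axes x,y,z [[0.003, 0.001, -1.0], [-0.99, -0.144, -0.003], [-0.144, 0.99, 0.001]]
delta cm [ 0.02 -0.08 -0.12] jaw ang 98.3 q6 -0.39
turn about tool x (down => sign flipped): 0.3 or -179.7
head 419 [[ 0.4979 -0.0713  0.1973]
 [ 0.5326 -0.0389  0.2385]]
wrist [0.0831 0.3329] top (array([501.1, -57.3]), 5.8, 25.3, 23.6) z 0.3326 n [0.933 0.197 0.301] flange ((508.72149658203125, -40.614784240722656), 10.583087921142578)
scene [0.101  0.1397] top (array([513.1, -60.9]), 15.7, 42.2, 81.9) z 0.1381 n [0.015 0.053 0.998] flange ((515.1887817382812, -60.11360549926758), 22.051599502563477)
side [0.0999 0.1387] top (array([512.9, -53.8]), 29.2, 47.6, 81.7) z 0.1363 n [-0.11  -0.901  0.42 ] flange ((510.4468994140625, -57.630977630615234), 22.62125015258789)
tool axes x,y,z [[0.005, 0.001, -1.0], [-0.99, -0.144, -0.005], [-0.144, 0.99, 0.0]]
delta cm [  0.1   -4.69 -19.9 ] jaw ang 98.3 q6 -0.39
turn about tool x (down => sign flipped): 0.0 or -180.0
```

Handle top is 5.2 mm lower in both cameras (scene 0.1434→0.1381, side 0.1414→0.1363), and it stays there. Returning the knocker.

Emit:
{"op": "arm_command", "data": {"deltas": [0, -0.8, -3.6, 0, 0, 0, -1.3, -5.6, 0, 0, 0, -1.3, -5.6, 0, 0, 0, -0.9, -3.6, 0, 0, 0, -0.39, -1.5, 0, 0, 0, 0, 0, 0, 0, 5, 0, 0, 0, 0, 5, 0, 0, 0, 0, 5, 0, 0, 0, 0, 1.8, 0, 0, 0, 0, 0, 0, 0, 0, 0, 0, 0, 0, 0, 0]}}

```text
time: 34.62
tcp_pos: [0.5906, -0.2509, 0.0569]
tcp_rot: [-1.908, 1.561, -0.192]
force: [0.3, 0.0, -2.5]
opening: 0.205
```

```bash
python3 m8.py
```

```text
[ 0.5906 -0.2509  0.0569] [ 0.33  0.05 -2.48] 0.20517886925094708
[ 0.5909 -0.2512  0.0573] [ 0.65  0.27 -2.87] 0.2027054711783167
[ 0.5909 -0.2512  0.0572] [-0.59  0.71 -2.87] 0.20375380033190602
[ 0.5906 -0.2511  0.0568] [ 0.04  0.89 -1.95] 0.20049639261782515
tool axes x,y,z [[0.009, -0.001, -1.0], [-0.989, -0.144, -0.009], [-0.144, 0.99, -0.003]]
delta cm [-16.48   4.76  19.87] jaw ang 98.3 q6 -0.65
turn about tool x (down => sign flipped): 0.3 or -179.7
head 264 [[ 0.5759 -0.2606  0.0342]
 [ 0.6104 -0.2296  0.0758]]
```

Face about 27 mm above the bench, so I'm lowering in shrinking steps.

Emit:
{"op": "arm_command", "data": {"deltas": [1.2, 0, 0, 0, 0, 0.8, 0, 0, 0, 0, 0.4, 0, 0, 0, 0, 0, 0, 0, 0, 0, 0, 0, 0, 0, 0]}}

```text
time: 35.45
tcp_pos: [0.5881, -0.2496, 0.0303]
tcp_rot: [-1.445, 1.566, 0.271]
force: [-3.8, 2.2, 5.6]
opening: 0.201
```

Emit:
{"op": "arm_command", "data": {"deltas": [0.1, 0, 0, 0, 0, 0, 0, 0, 0, 0, 0, 0, 0, 0, 0]}}

```text
time: 35.83
tcp_pos: [0.5881, -0.2497, 0.0303]
tcp_rot: [-1.516, 1.566, 0.199]
force: [-5.3, 3.3, 8.8]
opening: 0.202
```

Emit:
{"op": "arm_command", "data": {"deltas": [0.1, 0, 0, 0, 0, 0, 0, 0, 0, 0, 0, 0, 0, 0, 0]}}

```text
time: 36.2
tcp_pos: [0.5881, -0.2496, 0.0303]
tcp_rot: [-1.578, 1.566, 0.138]
force: [-5.9, 3.3, 11.2]
opening: 0.198
```

On the bench. Unload, release, rise.

Emit:
{"op": "arm_command", "data": {"deltas": [-0.2, 0, 0, 0, 0, 0, 0, 0, 0, 0, 0, 0, 0, 0, 2.4, 0, 0, 0, 0, 3.5, 0, 0, 0, 0, 5, 0, 0, 0, 0, 6, -3, 0, 0, 0, 6, -5, 0, 0, 0, 6, -5, 0, 0, 0, 6, -5, 0, 0, 0, 6, 0, 0, 0, 0, 6]}}

```text
time: 37.58
tcp_pos: [0.5906, -0.2517, 0.2163]
tcp_rot: [-2.036, 1.554, -0.32]
force: [0.6, -0.3, 0.6]
opening: 0.701
```

```bash
python3 m6.py; python3 m7.py w7; python3 -c "
from h import *
s=snap('scene');save('a2',cv2.resize(s['img'],(800,600)))"
```

```text
wrist [0.0992 0.1371] top (array([513.8, -62.4]), 17.3, 45.3, 82.6) z 0.1355 n [-0.01  -0.097  0.995] flange ((511.9517517089844, -64.98028564453125), 24.285816192626953)
scene [0.1001 0.1398] top (array([514. , -60.8]), 14.8, 43.0, 80.9) z 0.1382 n [0.045 0.086 0.995] flange ((515.359375, -59.41852951049805), 21.633529663085938)
side [0.099  0.1382] top (array([510.8, -60.4]), 19.4, 48.6, 75.3) z 0.1364 n [0.012 0.063 0.998] flange ((511.2284240722656, -59.434383392333984), 22.390666961669922)
0.108 502 (array([ 588.6, -251.1]), 24.0, 17.2, 8.7) ((588.3460083007812, -250.80331420898438), 13.309282302856445) 0.1145
0.06 149 (array([ 578. , -252.2]), 3.2, 17.8, 6.6) ((579.6139526367188, -251.97793579101562), 8.913233757019043) 0.0848
0.04 668 (array([ 586.4, -251. ]), 39.2, 42.7, 7.9) ((588.4909057617188, -250.80177307128906), 21.836223602294922) 0.0446
tool axes x,y,z [[0.003, 0.002, -1.0], [-0.99, -0.144, -0.003], [-0.144, 0.99, 0.002]]
delta cm [-1.75  0.08  0.2 ] jaw ang 98.3 q6 -0.65
turn about tool x (down => sign flipped): 1.3 or -178.7
[ 0.5872 -0.2498  0.2075]
```

View pics/a2.png

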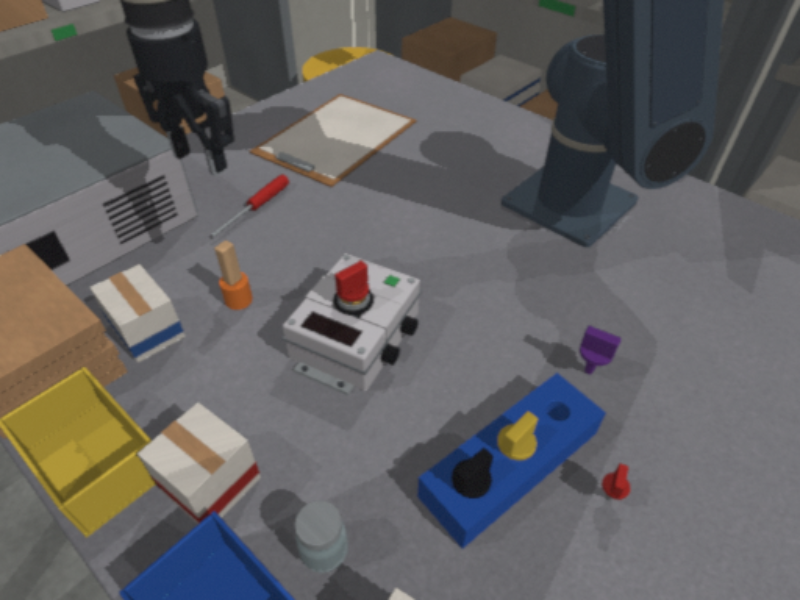

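The final view shows the handle in the socket at (352,288), the knocker upright at (235,280), the black and yellow handles still in the rack, and the gripper clear. Handing in.

```bash
python3 -c "
from plant import ctrl
print(ctrl.finish_job())"
```

```text
the job is handed in; nothing more can be done
None
```

The job is handed in at about 38 s of the 64 s allowed. The red handle is in the socket, and the knocker stands upright within 1 mm of where it started. The black and yellow handles are still in the rack, and the gripper touches nothing.

**Press:** I set the handle in loosely (about 6.5 N contact) and released it. The knocker then slid the socket down about 4 mm at roughly 5 N until it bottomed. From there I pushed to about 15.5 N net of the knocker's weight; no reading came near 25 N. After I lifted off, the handle top stayed about 5.2 mm lower in both fixed cameras, and it was unchanged in the last check. I did not pull on the handle to test the grip.

**What went wrong or disagreed:**
- **Tilt:** An early turn ran joint 6 into its limit and left the tool tilted 4.4°. I undid that at the opposite limit.
- **Fingertips:** The wrist depth showed the real fingertips about 42 mm behind the reported tool point. The first grasp closed on air above the bar and disturbed nothing. I used the measured offset for every grasp after that.
- **Heights:** The cameras differ by 2–3 mm on absolute height.
- **Upright:** The handle's lean is not well measured. Fits of its top face gave 4–6° with inconsistent directions, which I took as noise; it looks upright in the pictures.

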